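# Fit the control card of the cold room's refrigeration controller

## Task

Fit the spare control card that lies on the bench into the empty top slot of the controller rack: hold it by its blue pull grip and slide it along the two white card guides until you feel it come up against the connector at the back, then swing both its red levers in, flat along the panel, so that they draw the card fully home. Let the levers do the seating: do not ram the card by hand or strain the levers, and leave everything else on the bench alone.

Things in the scene. Friction and masses are not known exactly. Their poses are not given: they have to be found in the camera images.
- rack: (Sizes in mm.) Fixed open-topped aluminium rack, 216 deep (x), 150 wide, 90 high; origin: under its middle. Mouth faces its -x; a card goes in along +x. Below the top slot: a power supply, black levers. The card frame inside (guides, connector, lips) is clamped at a depth that differs by up to 9 either way and is not told: nominal card home is grip centre at x -120, y 0, z 73 here.
- slot (a point): Middle of the top slot's mouth (nominal), axes as the rack's. White guides run 161 along +x from 8 behind it: groove 5.4 high centred at this height, 101.6 between groove bottoms, those 8 flared by 4.8 each way. Upright lips 120 apart, 21 to 30 before this point, catch the levers' claws. Enter with the grip centre 11.5 above this height and the tail about 30 short of it, then slide.
- card: Loose control card, about 0.32 kg. Origin: centre of its blue pull grip, a fin 30 long (x), 12 thick (y), 36 high, free 45 each side. Own +x points to its tail, z up. Aluminium panel 114 wide, 40 high, rear face at x 19; green board 100 wide (y), 3 thick, x 19 to 179, z -13 to -10; plug under its tail to x 181. Lies flat, grip centre 24 above the bench, tail towards the rack.
- connector (a joint): How far (m) the cream contact block at the back of the slot has been pushed in by the card's plug: 0 untouched, 0.0085 card home. It resists with about 24 N and stays where pushed. The plug first meets it 8.5 mm short of home; a card left over 3 mm short of touching it is not caught: the levers' claws foul the lips.
- lever_far_angle (a joint): Angle of the red lever on the card's +y side (farther from the robot): 0 wide open, pointing forward off the panel, 1.66 fully in, flat along the panel (its stop). Starts 0 to 0.15. Bites on the rack's lip from about 0.85; from there to the stop the first lever worked draws the card, pivots and all, in by 8.5 mm; stays where left (friction 0.03 Nm). Needs 5 to 12 N at the handle.
- lever_near_angle (a joint): The same for the red lever on the card's -y side (nearer the robot).
- lever_far: Red lever at the card's +y panel end. Origin: its pivot, upright axis, at card x 3.5, y 54, z 0. Axes equal the card's when angle is 0; it turns about +z to close. Handle 6 thick, 22 high, from 6 to 36 off the pivot, along own direction (-0.996, 0.087): forward when open, towards the grip when closed. Push it on its outer face, 28 from the pivot. A 4 mm claw stands 11 behind the pivot.
- lever_near: Its mirror image at the card's -y panel end: pivot at card x 3.5, y -54, z 0; turns about -z to close; handle along own direction (-0.996, -0.087).
- cover_plate: Bystander: aluminium blank panel 114 x 40 x 4 lying on the bench between robot and rack; leave alone.
- screwdriver: Bystander: screwdriver lying beyond the rack.
- tub_yellow: Bystander: yellow tub, 124 across, 115 high; origin at its base.
- tub_blue: Bystander: blue tub with white lid, 90 across, 60 high; origin at its base.
- juice: Bystander: amber bottle, 60 across, 170 high; origin at its base.
- can: Bystander: green drinks can, 66 across, 115 high; origin at its base.
- logger: Bystander: white data logger, 70 x 100 x 28.

How it is judged:
On the way:
1. the card has been slid in along both guides, near the connector, with both levers still open (x of card in the frame of rack above -0.143 m and y of card in the frame of rack between -0.005 and 0.005 m and z of card in the frame of rack between 0.069 and 0.078 m and value of joint each of lever_far_angle, lever_near_angle below 0.7 rad), for 0.1 s.
At the end, for the whole second after the job is handed in: The card lies in the top slot's guides, straight to 0.03 rad, its plug seated in the connector (contact block pushed in by more than 7 of 8.5 mm), both red levers flat along the panel (angle above 1.58 of 1.66 rad), everything at rest (value of joint connector above 0.007 m and x of card in the frame of rack between -0.132 and -0.108 m and z of card in the frame of rack between 0.07 and 0.077 m and angle between the x axis of card and the x axis of rack, either way round below 0.03 rad and value of joint each of lever_far_angle, lever_near_angle above 1.58 rad and linear speed of card below 0.01 m/s); the robot touches nothing.
It fails at once if the plug is driven into the connector by hand, pushing the contact block in by more than 0.5 mm before a lever has begun to bite (value of joint connector above 0.0005 m and value of joint each of lever_far_angle, lever_near_angle below 0.7 rad).
It fails at once if a lever is pressed with more than 30 N (contact force between the fingers and lever_far above 30 N or contact force between the fingers and lever_near above 30 N).
It fails at once if something else on the bench is pushed more than 3 cm or knocked over (distance of any of cover_plate, screwdriver, tub_yellow, tub_blue, juice, can, logger from where it was at the start of the episode above 0.03 m or angle between any of tub_yellow, juice, can's own z axis and vertical above 0.5 rad).
It also fails if it takes over 72 s, if anything falls off the work surface, if the arm or the gripper's body presses on something with over 40 N, if the wrist force passes 120 N, or if a joint passes its speed limit or range.

## Robot

A 7-joint arm with a two-finger parallel gripper is mounted at the origin on the work surface. World frame = base frame: x ahead of the robot, y to its left, z up, the work surface at z = 0. Lengths are in m, angles in rad, forces in N, time in s.
With the tool pointing down it reaches from about 0.4 to 0.9 m from the base axis. Payload 5.5 kg.
Tool frame: the origin (TCP) lies midway between the tips of the shut fingers; the grasp point (between the pads) lies 19 mm behind it (manip.grip_depth is the distance from the TCP to the grasp point, in m); z points along the fingers, x is the direction in which the jaws open and shut, and the axes are right-handed (so a half turn about z gives the same grasp; the last joint's range is limited). The gripper opens to 92 mm and grips with 3 to 60 N. Pads are 19 mm wide; open, the fingers measure 130 mm over their backs; the gripper's body (75 mm by 190 mm) begins 47 mm behind the grasp point.
Start: joints at [-1.062, 0.501, -0.427, 1.55, 0.221, 1.138, -0.21], TCP at [0.158, 0.63, 0.227] pointing down, gripper open.
Joint ranges: [-2.88, 2.88], [-0.31, 2.03], [-1.54, 1.56], [0.2, 2.42], [-1.41, 4.55], [0.19, 2.02], [-2.57, 2.57]. Speed limits (rad/s): [2.57, 2.57, 3.14, 3.14, 3.14, 3.14, 3.14].

## Interface

Orientations are given as a unit quaternion [x, y, z, w].
In Python, from bench import manip, effector, viewer gives the robot as it stands. Calls block until the motion is done:
- manip.move_pose(position, orientation): joint-space move of the TCP to a pose.
- manip.servo_line(position, ori=None, vel=0.15): straight line of the TCP; ori=None keeps the orientation; vel is the mean speed in m/s.
- manip.movej(angles): joint-space move.
- effector.open_jaws() and effector.close(f_grip=None): open the fingers fully, or close them until they stop; f_grip is the grip in N (None keeps the last).
- manip.sleep(seconds).
- manip.solve_ik(position, orientation): joint angles nearest the present ones, or None.
- viewer.get_image(name): name is "scene" or "top" or "wrist"; returns the picture (400x640x3 uint8, red, green, blue); there is no depth.
- viewer.get_calibration(name): a dict with "vfov" (degrees; the focal length in pixels is half the picture's height over the tangent of half this angle, whatever the lens; pixels are square), "cx", "cy" (the principal point, pixels), "dist_coeffs" ([k1, k2, p1, p2, k3] as OpenCV has them; the pictures are not rectified), "eye" and "attitude" of the camera in the world. Camera axes: x right, y down, z forward; pixel columns grow to the right and rows downward; lengths in m; the calibration is good to about 2 mm. A picture is of the moment at which its call begins: read the wrist's pose just before it. get_calibration takes no time and is no camera call; for the wrist camera it gives the pose at the moment of the call.
A pose or a line that the arm cannot do raises manip.PlanningError and nothing moves.
- manip.hand_in(): hands the job in, once; it reports no verdict.
Readings, each from a call of its own:
- manip.current_clock(): time.
- manip.current_q(): joint angles.
- manip.current_joint_velocities(): joint speeds.
- manip.current_tau(): joint torques, N m.
- manip.current_tool_pos(): TCP position.
- manip.current_tcp_rot(): TCP orientation.
- manip.current_force(): force on the tool from outside, world axes, zero at the start.
- manip.current_wrist_torque(): the same for the moment, N m.
- manip.current_finger_gap(): finger opening in m.
Only numpy, scipy, OpenCV 4.12 (cv2) and the standard library are available. Lean on these libraries where they do the work, as an engineer would, in place of code of your own. Each camera call takes 0.05 s, during which the arm holds its last target.

## Working session

There is one attempt and no reset: what is moved stays moved. The work goes in short steps, each a Python script; the robot and the scene stay as the last script left them, time stands still between calls to the robot, and variables do not carry over. Pictures are saved under pics/ and viewed, and the job is handed in when it is done.

```bash
ls; mkdir -p pics; python3 - <<'E'
from bench import manip, effector, viewer
import cv2
for n in ["scene","top","wrist"]:
    c=viewer.get_calibration(n); print(n,c)
    cv2.imwrite(f"pics/{n}0.png",viewer.get_image(n)[:,:,::-1])
print(manip.current_clock(),manip.current_tcp_rot(),manip.grip_depth,manip.current_finger_gap())
E
```

```text
pics
scene {'vfov': 45.504578761545034, 'cx': 323.85326110603495, 'cy': 194.41749775246842, 'dist_coeffs': array([-0.0671154,  0.       ,  0.       ,  0.       ,  0.       ]), 'eye': array([ 1.2497652 , -0.56789329,  0.93986123]), 'attitude': array([ 0.82824094,  0.41587005, -0.1665852 , -0.33662801])}
top {'vfov': 53.05728384821314, 'cx': 321.4397889627812, 'cy': 205.76672180714658, 'dist_coeffs': array([-0.0987722,  0.       ,  0.       ,  0.       ,  0.       ]), 'eye': array([ 0.3808395 , -0.06927612,  1.08040126]), 'attitude': array([-0.69493834,  0.71426745, -0.04985325,  0.06631272])}
wrist {'vfov': 61.11633597238031, 'cx': 316.8821151091894, 'cy': 198.93110210892218, 'dist_coeffs': array([0.00307957, 0.        , 0.        , 0.        , 0.        ]), 'eye': array([0.09492888, 0.64647176, 0.38383048]), 'attitude': array([0.78239708, 0.61043175, 0.07545697, 0.09764294])}
0.15 [ 7.88454683e-01  6.15092388e-01 -6.00076526e-04  4.55421790e-04] 0.0188 0.09189341682675362
```

View pics/scene0.png

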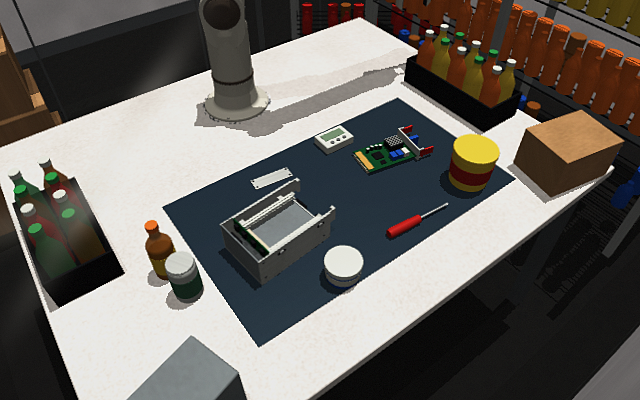

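View pics/top0.png

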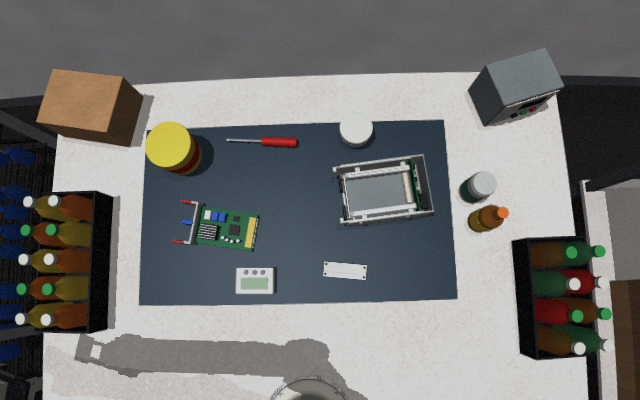

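View pics/wrist0.png

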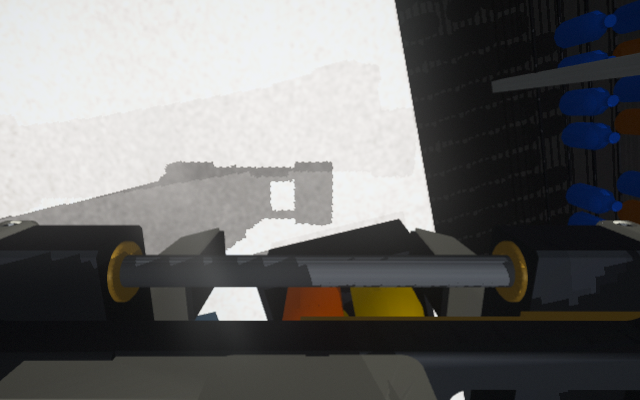

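The top view shows the card at about px (225,227) with its tail to the right. The rack is at about (383,190) with its mouth to the left. Next I'll zoom in and set up helpers.

```bash
cat > h.py <<'E'
import numpy as np, cv2
from scipy.spatial.transform import Rotation as R
def K(c):
    f=200/np.tan(np.radians(c['vfov'])/2)
    return np.array([[f,0,c['cx']],[0,f,c['cy']],[0,0,1.]])
def cast(c,uv,z):
    p=cv2.undistortPoints(np.array(uv,float).reshape(-1,1,2),K(c),np.array(c['dist_coeffs'],float)).reshape(-1,2)
    d=R.from_quat(c['attitude']).apply(np.c_[p,np.ones(len(p))])
    e=np.array(c['eye']); return e+d*((z-e[2])/d[:,2])[:,None]
def proj(c,P):
    Rm=R.from_quat(c['attitude']).as_matrix().T
    r,_=cv2.Rodrigues(Rm); t=-Rm@np.array(c['eye'])
    return cv2.projectPoints(np.array(P,float).reshape(-1,3),r,t,K(c),np.array(c['dist_coeffs'],float))[0].reshape(-1,2)
def tri(c1,uv1,c2,uv2):
    a=cast(c1,uv1,0)[0]-c1['eye'];b=cast(c2,uv2,0)[0]-c2['eye'];a/=np.linalg.norm(a);b/=np.linalg.norm(b)
    s=np.linalg.lstsq(np.c_[a,-b],np.array(c2['eye'])-c1['eye'],rcond=None)[0]
    p=c1['eye']+s[0]*a;q=c2['eye']+s[1]*b
    return (p+q)/2,np.linalg.norm(p-q)
def quat(yaw): # tool down, tool x axis at yaw (world)
    x=np.array([np.cos(yaw),np.sin(yaw),0]);z=np.array([0,0,-1.]);y=np.cross(z,x)
    return R.from_matrix(np.c_[x,y,z]).as_quat()
E
python3 - <<'E'
import cv2
im=cv2.imread('pics/top0.png')
a=cv2.resize(im[185:265,160:280],None,fx=6.6,fy=6.6,interpolation=cv2.INTER_CUBIC)
b=cv2.resize(im[140:240,320:450],None,fx=6,fy=6,interpolation=cv2.INTER_CUBIC)
cv2.imwrite('pics/cz.png',a);cv2.imwrite('pics/rz.png',b)
E
```

```text
(no output)
```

View pics/cz.png

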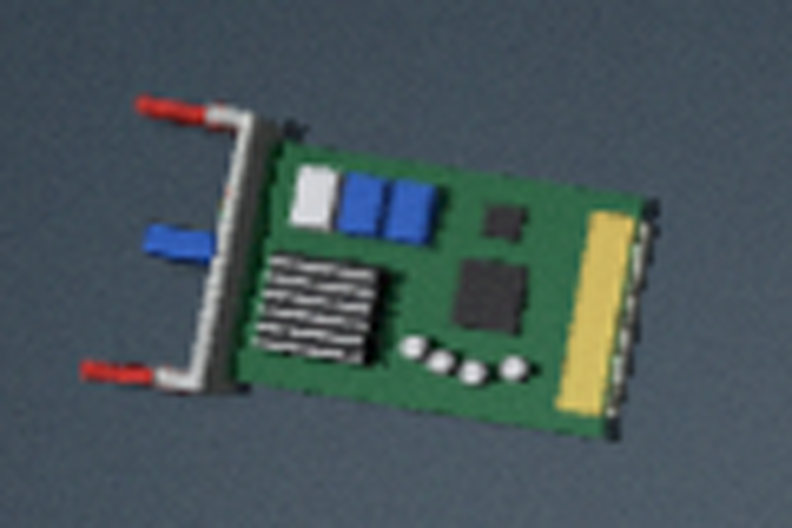

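View pics/rz.png

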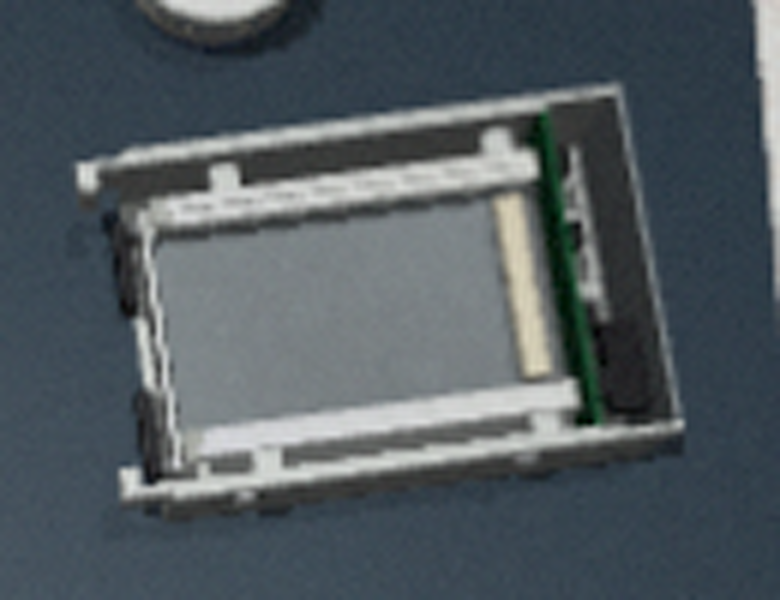

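```bash
python3 - <<'E'
from bench import viewer
from h import *
c=viewer.get_calibration('top')
o=np.array([160,185]);s=6.6
f=lambda L,z:cast(c,np.array(L)/s+o,z)
b=f([(645,195),(605,435)],.0125); print('tail',b, np.linalg.norm(b[0]-b[1]))
g=f([(180,243)],.042);print('fin',g)
l=f([(140,103),(85,370)],.035);print('lev tips',l)
d=g[0]*0; m=b.mean(0)-g[0]; print('yaw',np.arctan2(m[1],m[0]),np.hypot(*m[:2]))
v=b[0]-b[1];print('yaw from tail',np.arctan2(v[1],v[0])-np.pi/2)
o=np.array([320,140]);s=6
r=f([(618,90),(682,425),(120,478),(82,170)],.09);print(r)
print('w',np.linalg.norm(r[0]-r[1]),'len near',np.linalg.norm(r[1]-r[2]),np.linalg.norm(r[0]-r[3]))
for a,b in((3,0),(2,1)):
  v=r[b]-r[a];print(np.arctan2(v[1],v[0]))
E
```

```text
tail [[0.53943136 0.12672155 0.0125    ]
 [0.44154084 0.14322176 0.0125    ]] 0.09927140511530244
fin [[0.52076949 0.31126603 0.042     ]]
lev tips [[0.58010026 0.33250407 0.035     ]
 [0.47087783 0.35224018 0.035     ]]
yaw -1.740913445972037 0.17887647445389526
yaw from tail -1.7377844709159127
[[ 0.66976831 -0.31198631  0.09      ]
 [ 0.52439913 -0.32878654  0.09      ]
 [ 0.50911341 -0.09356155  0.09      ]
 [ 0.64122141 -0.08181762  0.09      ]]
w 0.1463367559643943 len near 0.23572112327424805 0.23193221718636092
-1.447400484262033
-1.5059041734402772
```

```bash
python3 - <<'E'
from bench import manip
from h import *
np.set_printoptions(precision=3,suppress=True)
for nm,p,yw in [('look',(.52,.30,.30),-1.739),('card',(.5208,.3113,.03),-1.739),('pre',(.56,.12,.16),-1.456),('in',(.57,-.08,.09),-1.456),('rlook',(.57,0,.35),-1.456)]:
  for k in (1,-1):
    q=manip.solve_ik(p,quat(yw+k*np.pi/2)); print(nm,k,q)
# lever push orientations
print('levers')
for nm,p,yws in [('far0',(.64,-.05,.08),(0,)),('far1',(.6,-.08,.08),(-1.456,)),('near0',(.48,-.05,.08),(0,)),('near1',(.53,-.08,.08),(-1.456,))]:
  for k in (0,np.pi): print(nm,k,manip.solve_ik(p,quat(yws[0]+k)))
E
```

```text
look 1 [-0.506  0.32  -0.08   1.604  0.027  1.218 -0.759]
look -1 [-0.118  0.373 -0.59   1.59   0.216  1.244  2.228]
card 1 [-0.552  0.639 -0.041  1.798  0.038  0.705 -0.782]
card -1 [-0.151  0.722 -0.586  1.783  0.535  0.8    1.97 ]
pre 1 [-0.297  0.405  0.049  1.824 -0.024  0.913 -0.122]
pre -1 [-1.142  0.87   1.355  1.85  -0.914  1.229 -2.515]
in 1 [-0.055  0.511  0.189  1.864 -0.131  0.779  0.319]
in -1 [-0.769  1.041  1.35   1.886 -1.106  1.228 -2.052]
rlook 1 [-0.189  0.23   0.172  1.614 -0.041  1.301  0.104]
rlook -1 [-1.016  0.676  1.536  1.637 -0.677  1.497 -2.458]
levers
far0 0 [-0.099  0.622  0.186  1.695 -0.145  0.838  0.15 ]
far0 3.141592653589793 [-0.747  1.145  1.348  1.717 -1.167  1.309 -2.274]
far1 0 [-0.179  0.587  0.355  1.797 -0.27   0.805 -1.146]
far1 3.141592653589793 [ 0.107  0.563 -0.024  1.786  0.018  0.793  1.759]
near0 0 [-0.123  0.394  0.202  2.094 -0.125  0.664  0.163]
near0 3.141592653589793 [-0.912  0.925  1.354  2.116 -1.072  1.094 -2.135]
near1 0 [-0.244  0.496  0.428  1.973 -0.3    0.733 -1.092]
near1 3.141592653589793 [ 0.091  0.464  0.01   1.962 -0.007  0.716  1.792]
```

```bash
python3 - <<'E'
from bench import manip, viewer
from h import *
import pickle
C={}
for n,p,yw in [('w_card',(.52,.15,.28),-1.739),('w_rack',(.575,-.29,.32),-1.456)]:
    manip.move_pose(p,quat(yw+np.pi/2)); manip.sleep(.1)
    C[n]=viewer.get_calibration('wrist'); im=viewer.get_image('wrist'); cv2.imwrite(f'pics/{n}.png',im[:,:,::-1])
    print(n,manip.current_clock(),C[n]['eye'],manip.current_tool_pos())
pickle.dump(C,open('C.pkl','wb'))
E
```

```text
w_card 2.4667 [0.5307927  0.21630891 0.43783573] [0.51970966 0.1510766  0.27980065]
w_rack 4.25 [ 0.56834677 -0.22278439  0.47795519] [ 0.57563752 -0.28832932  0.3199208 ]
```

View pics/w_card.png

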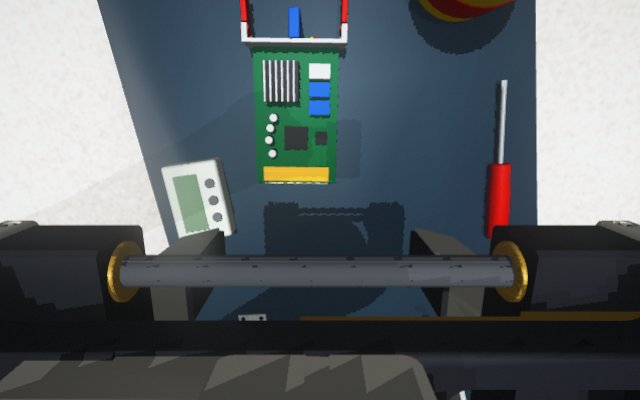

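View pics/w_rack.png

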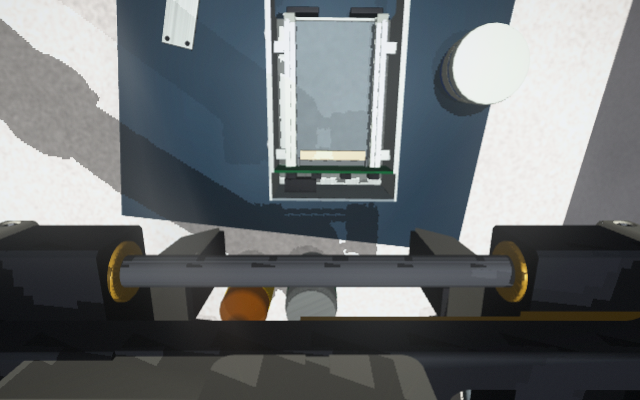

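```bash
python3 - <<'E'
import cv2
im=cv2.imread('pics/w_rack.png'); cv2.imwrite('pics/wrz.png',cv2.resize(im[0:210,250:420],None,fx=4,fy=4,interpolation=cv2.INTER_CUBIC)[:600*1])
cv2.imwrite('pics/wrz.png',cv2.resize(im[0:210,250:420],None,fx=2.85*1.25,fy=2.85,interpolation=cv2.INTER_CUBIC))
im=cv2.imread('pics/w_card.png'); cv2.imwrite('pics/wcz.png',cv2.resize(im[0:195,230:360],None,fx=3,fy=3,interpolation=cv2.INTER_CUBIC))
E
```

```text
(no output)
```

View pics/wrz.png

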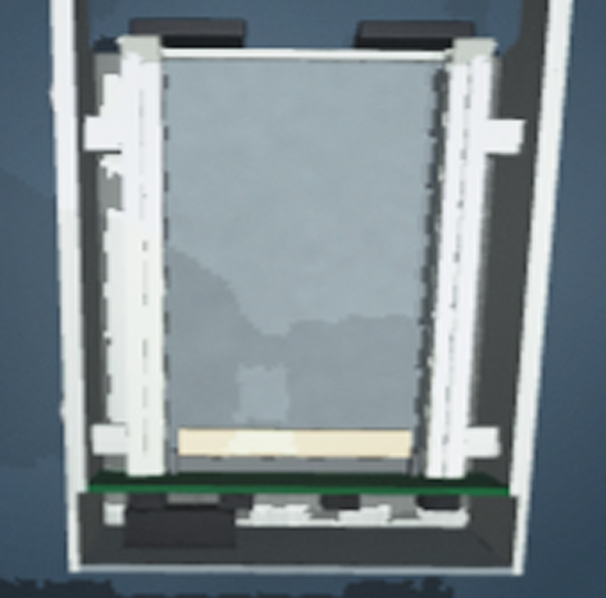

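View pics/wcz.png

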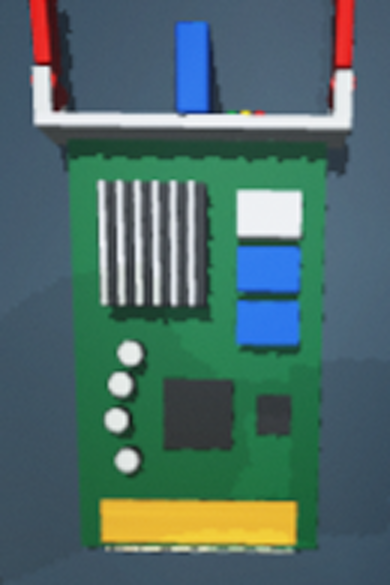

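```bash
python3 - <<'E'
from h import *
import pickle
np.set_printoptions(precision=4,suppress=True)
C=pickle.load(open('C.pkl','rb'))
c=C['w_rack']; f=lambda L,z:cast(c,np.array(L)/[3.5625,2.85]+[250,0],z)
W=f([(50,0),(70,570),(575,0),(522,570)],.09); print(W)
for a,b in((0,1),(2,3)):
  v=W[b]-W[a];print('yaw',np.arctan2(v[1],v[0]))
v=W[3]-W[1];print('w',np.hypot(*v[:2]),'yawback',np.arctan2(v[1],v[0])-np.pi/2)
G=f([(120,38),(128,475),(497,38),(465,475),(160,60),(163,470),(452,60),(428,470)],.0665);print('guides',G)
for a in(0,2,4,6):
  v=G[a+1]-G[a];print('yaw',np.arctan2(v[1],v[0]),np.hypot(*v[:2]))
yaw=-1.46
X=np.array([np.cos(yaw),np.sin(yaw)]);Y=np.array([-X[1],X[0]])
back=(W[1]+W[3])[:2]/2; org=back-.108*X; print('rack org',org)
print('W local',np.c_[(W[:,:2]-org)@X,(W[:,:2]-org)@Y]);print('G local',np.c_[(G[:,:2]-org)@X,(G[:,:2]-org)@Y])
cb=f([(180,443),(412,443)],.063);print('conn',np.c_[(cb[:,:2]-org)@X,(cb[:,:2]-org)@Y])
c=C['w_card']; f=lambda L,z:cast(c,np.array(L)/3+[230,0],z)
F=f([(176,24),(206,24),(208,112),(179,112)],.042);print('fin',F,F.mean(0))
P=f([(33,118),(352,118)],.044);print('panel front-top',P,np.hypot(*(P[1]-P[0])[:2]),'yaw',np.arctan2(*(P[1]-P[0])[1::-1])-np.pi/2)
B=f([(83,548),(317,548)],.014);print('tail',B,B.mean(0));m=B.mean(0)-F.mean(0);print('yaw',np.arctan2(m[1],m[0]),np.hypot(*m[:2]))
E
```

```text
[[ 0.5013 -0.1164  0.09  ]
 [ 0.5247 -0.3273  0.09  ]
 [ 0.6518 -0.0987  0.09  ]
 [ 0.6736 -0.3097  0.09  ]]
yaw -1.4604157377098246
yaw -1.4678628645862877
w 0.1499228940012258 yawback -1.453568059533809
guides [[ 0.5197 -0.1206  0.0665]
 [ 0.5383 -0.2893  0.0665]
 [ 0.6354 -0.1069  0.0665]
 [ 0.6532 -0.2758  0.0665]
 [ 0.5328 -0.1268  0.0665]
 [ 0.55   -0.2858  0.0665]
 [ 0.6228 -0.1162  0.0665]
 [ 0.6402 -0.2752  0.0665]]
yaw -1.4613078626484943 0.16980354574623382
yaw -1.4655083429647338 0.1698190092400155
yaw -1.4629124924016936 0.1599306111273982
yaw -1.4614300432758367 0.15993518319190345
rack org [ 0.5872 -0.2112]
W local [[-0.1037 -0.0749]
 [ 0.1085 -0.075 ]
 [-0.1047  0.0766]
 [ 0.1075  0.075 ]]
G local [[-0.0975 -0.057 ]
 [ 0.0723 -0.0572]
 [-0.0983  0.0594]
 [ 0.0715  0.0585]
 [-0.0899 -0.0447]
 [ 0.07   -0.0452]
 [-0.0905  0.0459]
 [ 0.0695  0.0457]]
conn [[ 0.0589 -0.0395]
 [ 0.0584  0.0402]]
fin [[0.5192 0.3277 0.042 ]
 [0.5296 0.326  0.042 ]
 [0.5252 0.2979 0.042 ]
 [0.515  0.2996 0.042 ]] [0.5222 0.3128 0.042 ]
panel front-top [[0.4633 0.3058 0.044 ]
 [0.5756 0.287  0.044 ]] 0.11388907136434713 yaw -1.7364670809406118
tail [[0.4422 0.1446 0.014 ]
 [0.5402 0.1282 0.014 ]] [0.4912 0.1364 0.014 ]
yaw -1.7450052892481087 0.17904943917803212
```

```bash
python3 - <<'E'
from bench import manip, effector, viewer
from h import *
np.set_printoptions(precision=4,suppress=True)
q=quat(-1.740+np.pi/2)
manip.move_pose((.522,.312,.10),q)
manip.servo_line((.522,.312,.037),q,vel=.12); manip.sleep(.1)
print(manip.current_tool_pos(),manip.current_force(),manip.current_clock())
cv2.imwrite('pics/pg.png',viewer.get_image('wrist')[:,:,::-1])
effector.close(3.); print('gap',manip.current_finger_gap(),manip.current_force(),manip.current_clock())
cv2.imwrite('pics/pg2.png',viewer.get_image('wrist')[:,:,::-1])
cv2.imwrite('pics/pg2s.png',viewer.get_image('scene')[100:250,300:500,::-1].repeat(4,0).repeat(4,1))
E
```

```text
[0.5229 0.3124 0.038 ] [-0.0649  0.6346  0.2403] 7.3167
gap 0.012187719737572714 [ 1.2993  0.1296 -0.6729] 8.575
```

View pics/pg2.png

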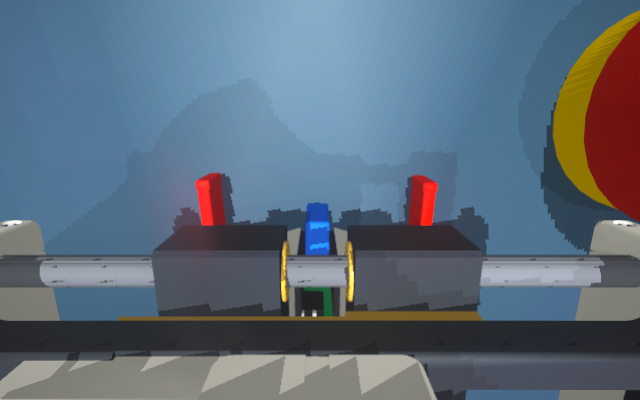

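View pics/pg2s.png

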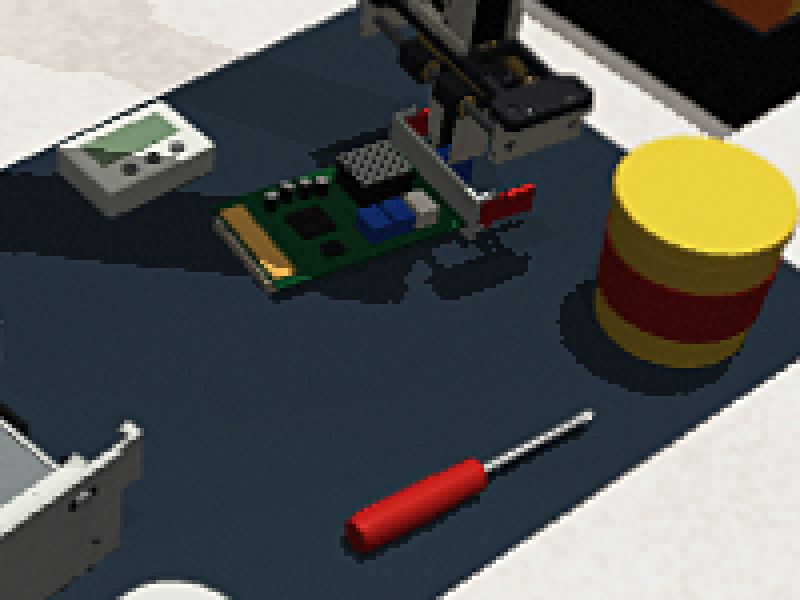

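The fingers hold the top of the fin: the gap is 12.2 mm and both levers are untouched at px (212,200) and (423,200). Next I slide down the fin, grip firmly and lift.

```bash
python3 - <<'E'
from bench import manip, effector, viewer
from h import *
np.set_printoptions(precision=4,suppress=True)
q=quat(-1.740+np.pi/2)
p=manip.current_tool_pos()
for z in (.03,.020,.011):
    manip.servo_line((.522,.312,z),q,vel=.06); print(manip.current_tool_pos(),manip.current_force())
    if np.linalg.norm(manip.current_force())>20: break
else:
    effector.close(60.); print('gap',manip.current_finger_gap(),manip.current_force())
    manip.servo_line((.522,.312,.10),q,vel=.1);manip.sleep(.1)
    print(manip.current_tool_pos(),manip.current_force(),manip.current_wrist_torque(),manip.current_finger_gap())
cv2.imwrite('pics/lf.png',viewer.get_image('wrist')[:,:,::-1])
cv2.imwrite('pics/lfs.png',viewer.get_image('scene')[80:230,280:480,::-1].repeat(4,0).repeat(4,1))
print(manip.current_clock())
E
```

```text
[0.5218 0.3121 0.0295] [ 0.7572  0.1827 -1.5053]
[0.5214 0.3115 0.0192] [ 0.0236  0.1727 -2.1416]
[0.5216 0.3117 0.0103] [-0.3925 -0.7429 -1.6532]
gap 0.011492191425110897 [ 0.0227 -0.7707 -3.4279]
[0.5213 0.3116 0.099 ] [-0.2004  0.0263 -2.8681] [0.1265 0.0089 0.0045] 0.011430503599506548
11.0167
```

View pics/lfs.png

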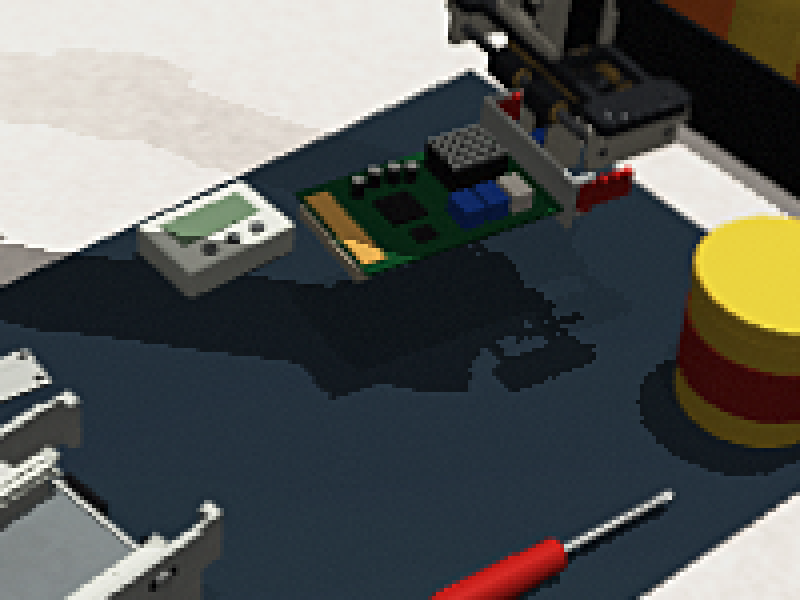

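View pics/lf.png

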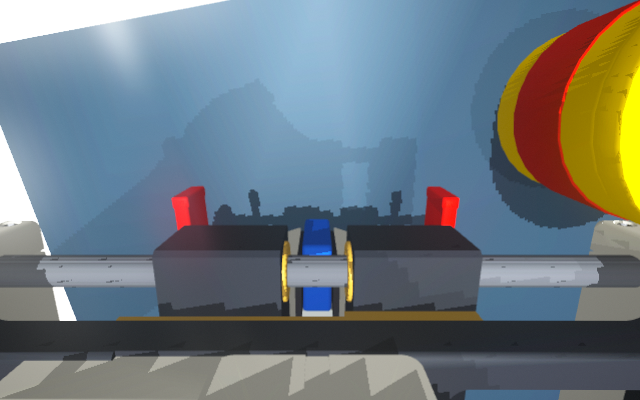

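```bash
cat >> h.py <<'E'
YAW=-1.462
X=np.array([np.cos(YAW),np.sin(YAW),0]);Y=np.array([-X[1],X[0],0]);ORG=np.array([.5874,-.2111,0])
DZ=.0137
def rk(x,y,z): return ORG+x*X+y*Y+np.array([0,0,z])
def loc(p): d=np.array(p)-ORG; return np.array([d@X,d@Y,d[2]])
QI=quat(YAW+np.pi/2)
E
python3 - <<'E'
from bench import manip, effector, viewer
from h import *
import pickle
np.set_printoptions(precision=4,suppress=True)
manip.move_pose(rk(-.33,.0004,.073-DZ+.03),QI);manip.sleep(.2)
p=manip.current_tool_pos();print(p,'grip loc',loc(p)+[0,0,DZ],manip.current_clock())
r=R.from_quat(manip.current_tcp_rot()).as_matrix();print('tool x yaw',np.arctan2(r[1,0],r[0,0])-np.pi/2, r[:,2])
g=p+[0,0,DZ]
pts=[g+a*X+b*Y+[0,0,c] for a,b,c in [(.179,.05,-.010),(.179,-.05,-.010),(.019,.057,.02),(.019,-.057,.02),(-.015,0,.018)]]
for n in('scene','top'):
    im=viewer.get_image(n)[:,:,::-1].copy();uv=proj(viewer.get_calibration(n),pts);print(n,uv)
    cv2.imwrite(f'pics/pre_{n}.png',im)
    u0,v0=uv.mean(0).astype(int)-[65,50]
    u0=max(u0,0);v0=max(v0,0)
    z=cv2.resize(im[v0:v0+100,u0:u0+130],None,fx=6,fy=6,interpolation=cv2.INTER_CUBIC)
    for u,v in uv: cv2.drawMarker(z,(int((u+.5-u0)*6),int((v+.5-v0)*6)),(255,0,255),cv2.MARKER_CROSS,14,1)
    cv2.imwrite(f'pics/prez_{n}.png',z)
E
```

```text
[0.5518 0.1191 0.0894] grip loc [-0.3321  0.0005  0.1031] 12.025
tool x yaw -1.4591486963219147 [ 0.0001  0.0008 -1.    ]
scene [[336.9907 197.237 ]
 [309.8711 176.5905]
 [383.8408 160.0828]
 [352.264  139.3052]
 [376.3819 144.4037]]
top [[322.6831 176.1316]
 [328.0764 214.8908]
 [257.7779 179.4286]
 [262.8002 224.9572]
 [246.7162 203.9991]]
```

View pics/prez_scene.png

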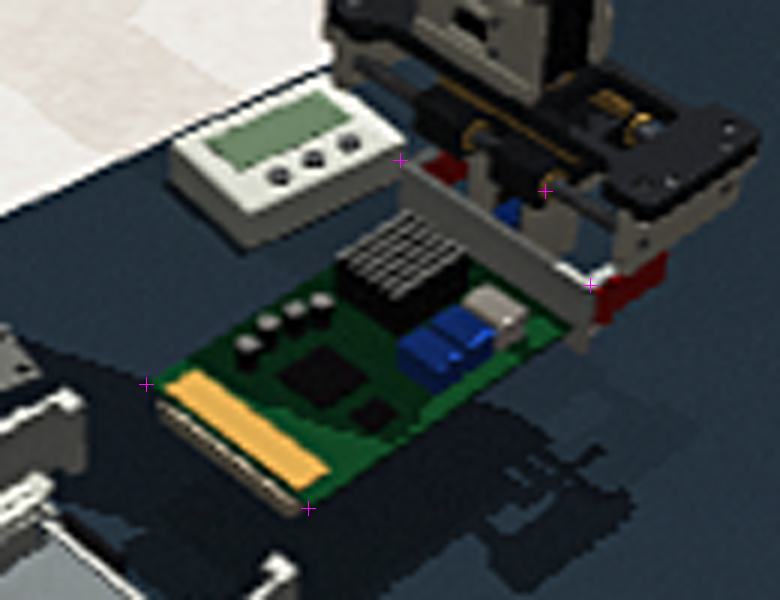

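View pics/prez_top.png

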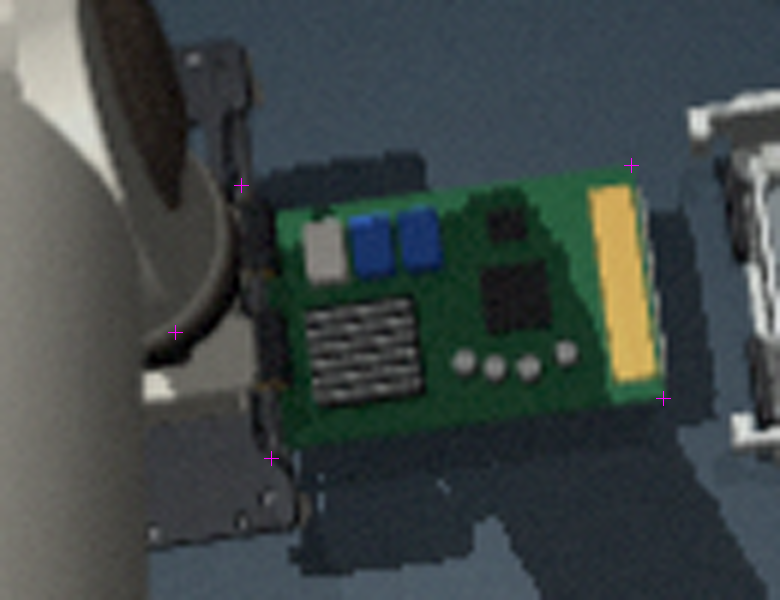

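```bash
python3 - <<'E'
from bench import manip, effector, viewer
from h import *
np.set_printoptions(precision=4,suppress=True)
dz=.0005
manip.servo_line(rk(-.315,.0004,.073-DZ+dz),QI,vel=.1)
print(loc(manip.current_tool_pos())+[0,0,DZ],manip.current_force())
for x in (-.285,-.265,-.245,-.22):
    manip.servo_line(rk(x,.0004,.073-DZ+dz),QI,vel=.07)
    f=manip.current_force();fl=np.array([f@X,f@Y,f[2]])
    print(x,loc(manip.current_tool_pos())+[0,0,DZ],fl,manip.current_wrist_torque(),manip.current_clock())
    if np.linalg.norm(fl+[0,0,2.9])>12: break
im=viewer.get_image('scene')[:,:,::-1];cv2.imwrite('pics/sl.png',cv2.resize(im[140:290,200:400],None,fx=4,fy=4,interpolation=cv2.INTER_CUBIC))
im=viewer.get_image('top')[:,:,::-1];cv2.imwrite('pics/slt.png',cv2.resize(im[140:240,260:440],None,fx=4.4,fy=4.4,interpolation=cv2.INTER_CUBIC))
E
```

```text
[-0.3148 -0.      0.0729] [-0.5438  0.1429 -3.7069]
-0.285 [-0.2846  0.0004  0.0736] [ 0.1657 -0.1993 -3.2442] [ 0.1201  0.0534 -0.013 ] 13.1833
-0.265 [-0.2641  0.0004  0.0735] [-0.7958  0.3    -2.4045] [0.1252 0.032  0.0567] 13.6167
-0.245 [-0.2441  0.0005  0.0735] [ 0.0326 -0.1631 -3.6542] [0.1603 0.0278 0.0064] 14.05
-0.22 [-0.2194  0.0005  0.0735] [-0.7039 -0.6543 -2.8642] [ 0.1511  0.1135 -0.0425] 14.5583
```

View pics/sl.png

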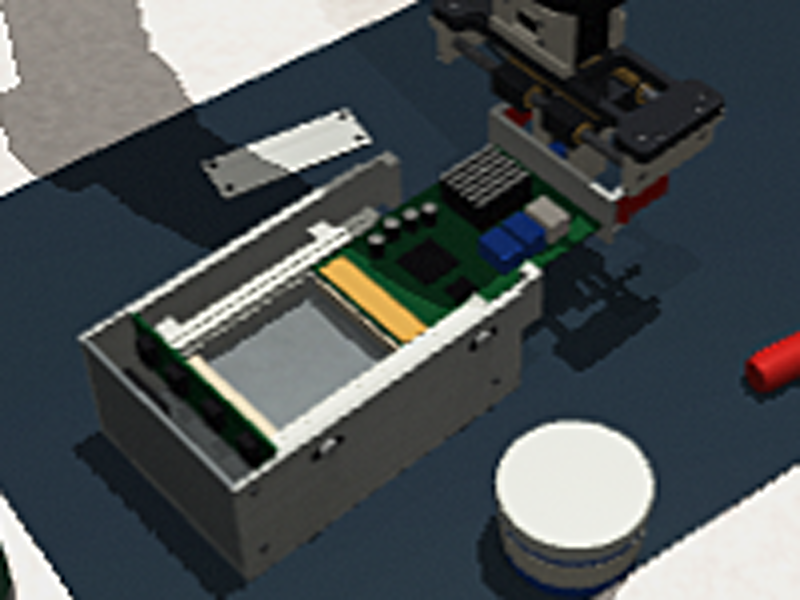

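View pics/slt.png

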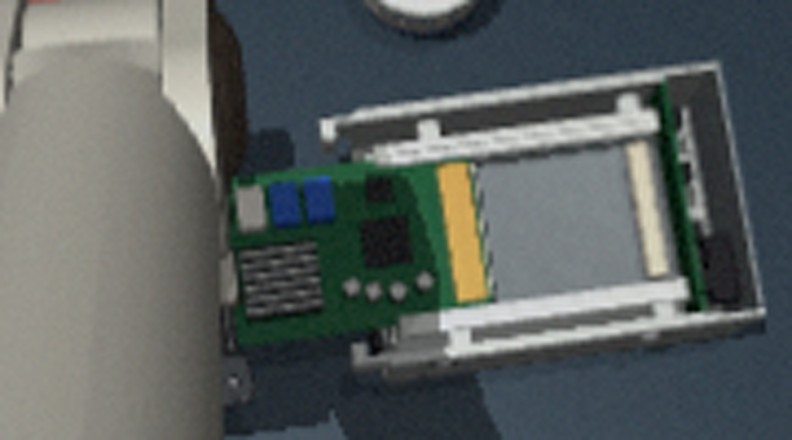

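Both board edges run under the white guides (top view, about px (400,155) and (440,320)), with no side force. I'll slide on towards the connector.

```bash
python3 - <<'E'
from bench import manip, effector, viewer
from h import *
np.set_printoptions(precision=4,suppress=True)
dz=0
def st():
    f=manip.current_force();return np.array([f@X,f@Y,f[2]])
for x in (-.19,-.165,-.145):
    manip.servo_line(rk(x,.0004,.073-DZ+dz),QI,vel=.07)
    fl=st(); print(x,loc(manip.current_tool_pos())+[0,0,DZ],fl,manip.current_clock())
    if abs(fl[0])>6 or abs(fl[1])>10: break
else:
    effector.close(18.); manip.sleep(.1); print('gap',manip.current_finger_gap(),st())
    x=-.144
    base=st()[0]
    while x<-.1395:
        x+=.0008
        manip.servo_line(rk(x,.0004,.073-DZ+dz),QI,vel=.02)
        fl=st(); print(round(x,4),loc(manip.current_tool_pos())+[0,0,DZ],fl,manip.current_clock())
        if fl[0]<base-5: break
E
```

```text
-0.19 [-0.1896  0.0005  0.073 ] [-1.3175 -1.5465 -2.7705] 15.2333
-0.165 [-0.1643  0.0004  0.073 ] [-0.8537 -0.5616 -3.2675] 15.7417
-0.145 [-0.1441  0.0004  0.073 ] [-0.2796 -1.3477 -2.8344] 16.175
gap 0.011773904344102512 [-0.0636 -1.2593 -1.7952]
-0.1432 [-0.1432  0.0003  0.073 ] [ 0.6989 -2.5503 -2.8466] 16.7417
-0.1424 [-0.1423  0.0003  0.0729] [ 0.224  -1.8944 -2.1644] 16.9917
-0.1416 [-0.1415  0.0003  0.0729] [ 0.113  -1.9471 -1.8272] 17.2417
-0.1408 [-0.1407  0.0003  0.073 ] [-0.1771 -2.7944 -2.181 ] 17.4917
-0.14 [-0.1399  0.0004  0.073 ] [-0.1946 -1.7817 -3.0121] 17.7417
-0.1392 [-0.1391  0.0003  0.073 ] [ 0.1474 -2.7758 -2.6381] 17.9917
```

```bash
python3 - <<'E'
from bench import manip, effector, viewer
from h import *
np.set_printoptions(precision=4,suppress=True)
def st():
    f=manip.current_force();return np.array([f@X,f@Y,f[2]])
x=-.1392
while x<-.1165:
    x+=.0006
    manip.servo_line(rk(x,.0002,.073-DZ),QI,vel=.02)
    fl=st(); print(round(x,4),(loc(manip.current_tool_pos())+[0,0,DZ])[0],fl,manip.current_clock())
    if fl[0]<-4: break
E
```

```text
-0.1386 -0.13848714116145783 [-0.5098 -2.3877 -3.5517] 18.2417
-0.138 -0.13791674996037234 [ 0.013  -1.5243 -3.523 ] 18.4917
-0.1374 -0.13728898882154386 [-0.5269 -1.2647 -3.2274] 18.7417
-0.1368 -0.13671770335492328 [ 0.5552 -1.3679 -2.927 ] 18.9917
-0.1362 -0.13607616130194208 [-0.4561 -2.0462 -2.8589] 19.2417
-0.1356 -0.13547773571378718 [ 0.4009 -0.5075 -3.7384] 19.4917
-0.135 -0.1348790335315147 [ 0.2905 -1.4455 -3.4687] 19.7417
-0.1344 -0.13431816467026433 [ 0.1563 -3.1794 -3.0511] 19.9917
-0.1338 -0.13369902250822066 [ 0.1803 -1.6429 -2.0853] 20.2417
-0.1332 -0.1331234372344061 [-0.4347 -1.874  -2.9684] 20.4917
-0.1326 -0.13249341871401507 [ 0.7206 -1.6941 -2.4768] 20.7417
-0.132 -0.1319112324824904 [-0.0423 -1.4809 -4.1244] 20.9917
-0.1314 -0.13131727569970125 [ 0.1629 -1.0935 -3.0833] 21.2417
-0.1308 -0.13069041722080588 [ 0.4958 -1.4144 -3.0257] 21.4917
-0.1302 -0.1301454415266187 [ 0.3776 -1.9713 -2.3591] 21.7417
-0.1296 -0.12949368612840303 [ 0.7613 -1.8092 -3.1559] 21.9917
-0.129 -0.12888511856104198 [-0.3386 -1.6874 -3.1548] 22.2417
-0.1284 -0.12831994781537528 [ 0.0967 -1.5852 -3.2653] 22.4917
-0.1278 -0.1277124479230959 [ 0.1337 -1.4284 -2.6443] 22.7417
-0.1272 -0.12738691614321948 [-0.8915 -1.887  -2.461 ] 22.9917
-0.1266 -0.12737596900063158 [-2.6067 -3.1683 -0.9185] 23.2417
-0.126 -0.1273762126351277 [-5.3498 -2.1143 -1.0126] 23.4917
```

Contact felt: the TCP stalled at rack x -0.1274, with force rising to 5 N. That is well below the 24 N at which the contact block gives. Next I relieve the push, slide up off the fin with a 3 N grip so the fingers never open near levers or lips, and check.

```bash
python3 - <<'E'
from bench import manip, effector, viewer
from h import *
np.set_printoptions(precision=4,suppress=True)
def st():
    f=manip.current_force();return np.array([f@X,f@Y,f[2]])
manip.servo_line(rk(-.1272,.0002,.073-DZ),QI,vel=.02); print(st())
effector.close(3.); print(st(),manip.current_finger_gap())
for z in (.065,.075,.085,.089):
    manip.servo_line(rk(-.1272,.0002,z),QI,vel=.06); print(z,st(),manip.current_finger_gap())
manip.servo_line(rk(-.1272,.0002,.15),QI,vel=.12);
effector.close(20.)
print(manip.current_finger_gap(),st(),manip.current_clock())
im=viewer.get_image('scene')[:,:,::-1];cv2.imwrite('pics/up.png',cv2.resize(im[140:290,200:400],None,fx=4,fy=4,interpolation=cv2.INTER_CUBIC))
im=viewer.get_image('wrist')[:,:,::-1];cv2.imwrite('pics/upw.png',im)
E
```

```text
[-3.483  -1.6475 -2.3818]
[-3.1971 -1.626  -2.098 ] 0.012359802477411905
0.065 [-1.1477 -1.3352 -1.6029] 0.011704935756737228
0.075 [ 0.711  -1.4032 -2.0669] 0.012153328610129764
0.085 [ 0.3517 -0.845  -1.9826] 0.012281381466067724
0.089 [-0.1772 -0.5991 -2.5177] 0.012071672481100295
0.0006530218308167565 [-0.2242  0.1601  0.0526] 25.9667
```

View pics/up.png

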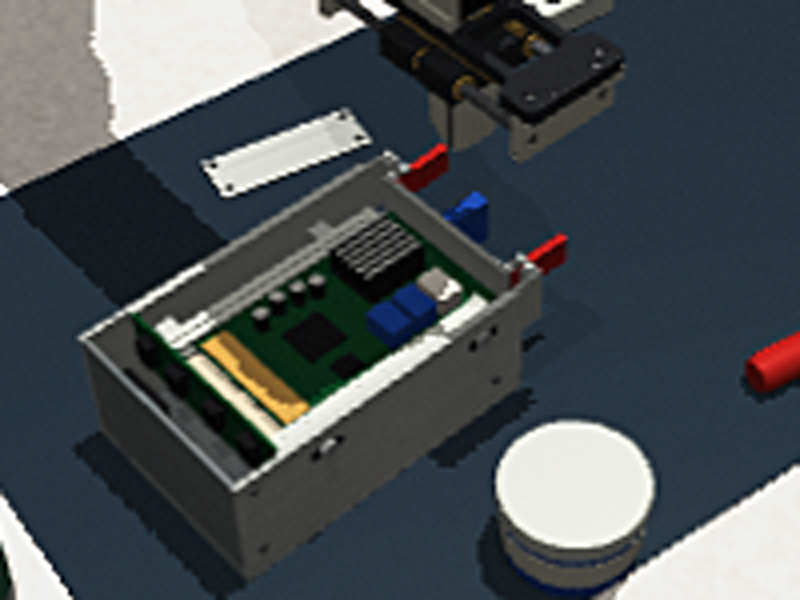

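View pics/upw.png

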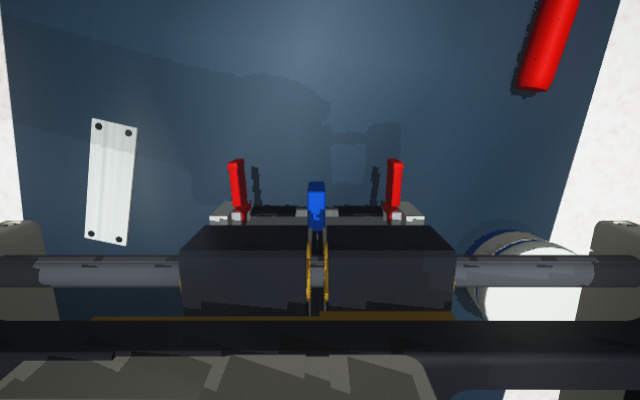

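```bash
cat >> h.py <<'E'
def pushpose(side,th,gap,piv,along=.028):
    # rack-frame TCP xy; side +1 far, -1 near; gap = distance finger face to handle outer face
    a=np.radians(175)+th; d=np.array([np.cos(a),np.sin(a)]); b=np.radians(85)+th; n=np.array([np.cos(b),np.sin(b)])
    c=np.array([piv,.054])+along*d+(.003+.019+gap)*n
    c[1]*=side
    ang=b if side>0 else np.pi-b
    nw=np.array([n[0],side*n[1]])
    return c,quat(YAW+ang),nw
E
python3 - <<'E'
from bench import manip, viewer
from h import *
np.set_printoptions(precision=4,suppress=True)
c=viewer.get_calibration('wrist')
print('fin front top',loc(cast(c,[(316,182)],.091)[0]))
for n,uv in (('near tip L/R',[(229,160),(243,160)]),('far tip',[(388,160),(403,160)])):
    for p in cast(c,uv,.084): print(n,loc(p))
q0=manip.current_q()
for s in(1,-1):
  for th in (0,.5,1.0,1.66):
    p,q,n=pushpose(s,th,0,-.124); print(s,th,p,manip.solve_ik(rk(p[0],p[1],.065),q))
E
```

```text
fin front top [-0.15   -0.0005  0.091 ]
near tip L/R [-0.1634 -0.058   0.084 ]
near tip L/R [-0.1634 -0.0487  0.084 ]
far tip [-0.1634  0.0471  0.084 ]
far tip [-0.1634  0.057   0.084 ]
1 0 [-0.15    0.0784] [ 0.0233  0.6496  0.0246  1.6708 -0.0203  0.8214  0.0782]
1 0.5 [-0.1585  0.0629] [ 0.0836  0.6268 -0.0711  1.7136  0.058   0.8032  0.5073]
1 1.0 [-0.1585  0.0453] [ 0.1586  0.6072 -0.1648  1.7572  0.1324  0.788   0.9507]
1 1.66 [-0.1459  0.026 ] [ 0.2952  0.5992 -0.3092  1.7961  0.2455  0.7839  1.5432]
-1 0 [-0.15   -0.0784] [ 0.0945  0.4374 -0.0077  2.0581  0.0054  0.6461  0.2793]
-1 0.5 [-0.1585 -0.0629] [-0.0045  0.4556  0.0851  2.0299 -0.0612  0.6584 -0.1835]
-1 1.0 [-0.1585 -0.0453] [-0.0887  0.4834  0.1828  1.9913 -0.135   0.6783 -0.6251]
-1 1.66 [-0.1459 -0.026 ] [-0.1843  0.5276  0.3285  1.9422 -0.2515  0.7112 -1.1696]
```

```bash
python3 - <<'E'
import cv2
im=cv2.imread('pics/upw.png'); cv2.imwrite('pics/upwz.png',cv2.resize(im[150:240,200:440],None,fx=3.33,fy=6,interpolation=cv2.INTER_CUBIC))
im=cv2.imread('pics/up.png')
cv2.imwrite('pics/upz.png',cv2.resize(im[200:480,100:500],None,fx=2,fy=2,interpolation=cv2.INTER_CUBIC))
E
```

```text
(no output)
```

View pics/upwz.png

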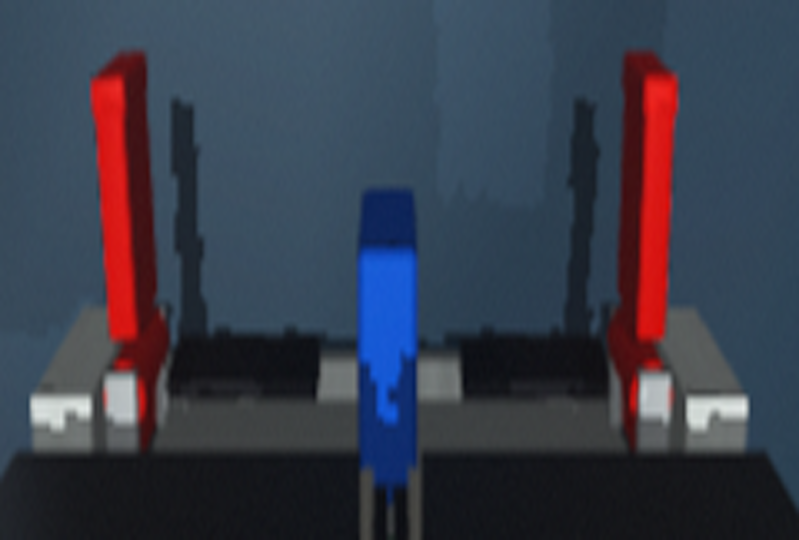

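View pics/upz.png

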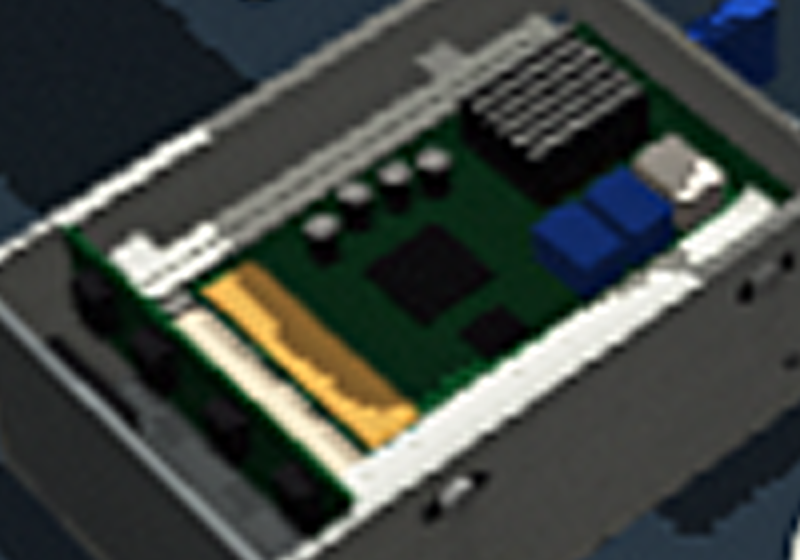

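```bash
python3 - <<'E'
from bench import viewer
from h import *
np.set_printoptions(precision=4,suppress=True)
c=viewer.get_calibration('wrist')
f=lambda u,v,z:loc(cast(c,[(200+u/3.33,150+v/6)],z)[0])
print('fin front',f(388,248,.091)); print('near tip',f(92,80,.084),f(125,80,.084),'base',f(110,338,.084),f(135,338,.084)); print('far tip',f(640,80,.084),f(677,80,.084),'base',f(638,338,.084),f(664,338,.084))
print('lips front top',f(60,398,.09),f(715,398,.09),'rear?',f(75,308,.09))
E
```

```text
fin front [-0.1438 -0.0002  0.091 ]
near tip [-0.1612 -0.059   0.084 ] [-0.1612 -0.0525  0.084 ] base [-0.1317 -0.0572  0.084 ] [-0.1317 -0.0521  0.084 ]
far tip [-0.1612  0.0499  0.084 ] [-0.1612  0.0573  0.084 ] base [-0.1317  0.0511  0.084 ] [-0.1317  0.0565  0.084 ]
lips front top [-0.1264 -0.0662  0.09  ] [-0.1264  0.0656  0.09  ] rear? [-0.1368 -0.0624  0.09  ]
```

```bash
cat > push.py <<'E'
from bench import manip, effector, viewer
from h import *
np.set_printoptions(precision=4,suppress=True)
P0=-.125
def piv(th): return P0+.0085*np.clip((th-.85)/.81,0,1)
def go(side,th,gap,vel,z=.065,pv=None):
    p,q,n=pushpose(side,th,gap,piv(th) if pv is None else pv)
    manip.servo_line(rk(p[0],p[1],z),q,vel=vel)
    f=manip.current_force(); nw=n[0]*X+n[1]*Y
    # outward normal force on tool, true gap along normal
    d=loc(manip.current_tool_pos())[:2]-p
    return f@nw, d@n, np.linalg.norm(f)
E
python3 - <<'E'
from push import *
p,q,n=pushpose(1,0.0,.015,P0)
manip.move_pose(rk(p[0],p[1],.15),q)
print(manip.current_clock(),loc(manip.current_tool_pos()))
print(go(1,0,.015,.15), manip.current_clock(),loc(manip.current_tool_pos()))
for g in (.008,.005,.0025,0,-.002):
    r=go(1,0,g,.03); print(g,r)
    if r[0]>2: break
print(manip.current_clock())
im=viewer.get_image('scene')[:,:,::-1];cv2.imwrite('pics/p1.png',cv2.resize(im[130:230,270:400],None,fx=6,fy=6,interpolation=cv2.INTER_CUBIC))
E
```

```text
26.5333 [-0.1506  0.0936  0.149 ]
(np.float64(-0.06753619023689361), np.float64(0.0003653470703054589), np.float64(1.2580758233856937)) 27.25 [-0.1492  0.0936  0.0658]
0.008 (np.float64(0.14577553665680265), np.float64(0.00010942848089063506), np.float64(0.6350655883029911))
0.005 (np.float64(-0.925429396811189), np.float64(-0.00020246082418010221), np.float64(1.1884290945254383))
0.0025 (np.float64(0.4884995668294172), np.float64(-0.000212877422166636), np.float64(0.8233871464871043))
0 (np.float64(-0.3510145702014166), np.float64(-0.00019169039028626137), np.float64(0.6358990722844815))
-0.002 (np.float64(-0.816981411824851), np.float64(-0.000139530401562472), np.float64(1.072117154132875))
28.6333
```

View pics/p1.png

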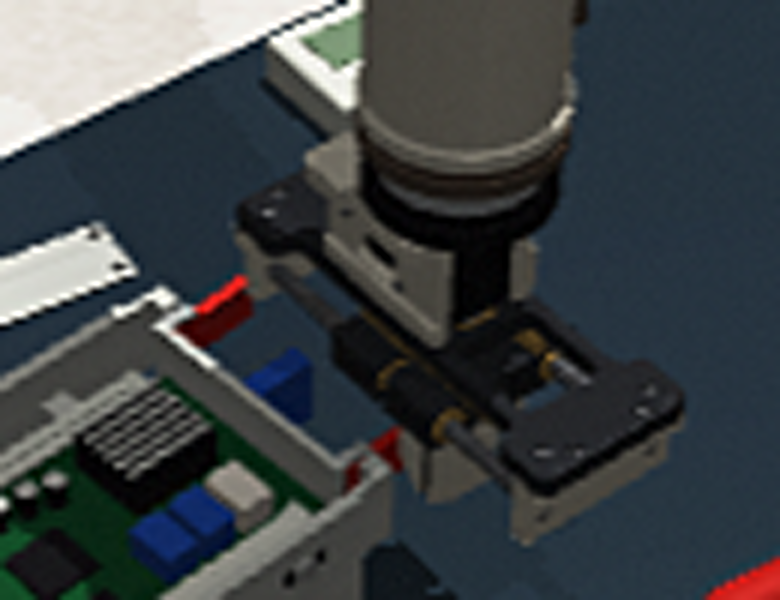

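```bash
python3 - <<'E'
from push import *
for th in np.arange(.1,1.0,.1):
    r=go(1,th,0,.05); print(round(th,2),np.array(r))
    if r[2]>15: break
print(manip.current_clock())
im=viewer.get_image('top')[:,:,::-1];cv2.imwrite('pics/p2t.png',cv2.resize(im[140:240,280:410],None,fx=6,fy=6,interpolation=cv2.INTER_CUBIC))
im=viewer.get_image('scene')[:,:,::-1];cv2.imwrite('pics/p2.png',cv2.resize(im[130:230,270:400],None,fx=6,fy=6,interpolation=cv2.INTER_CUBIC))
E
```

```text
0.1 [-0.5626  0.0001  0.5997]
0.2 [-0.0429  0.      0.4329]
0.3 [0.0642 0.0001 0.7506]
0.4 [0.4557 0.     0.4633]
0.5 [ 1.6061 -0.      1.6516]
0.6 [ 0.2788 -0.0001  0.6076]
0.7 [-0.5104 -0.0001  0.8132]
0.8 [ 0.2832 -0.      0.5106]
0.9 [2.6942 0.0006 3.032 ]
30.9333
```

View pics/p2.png

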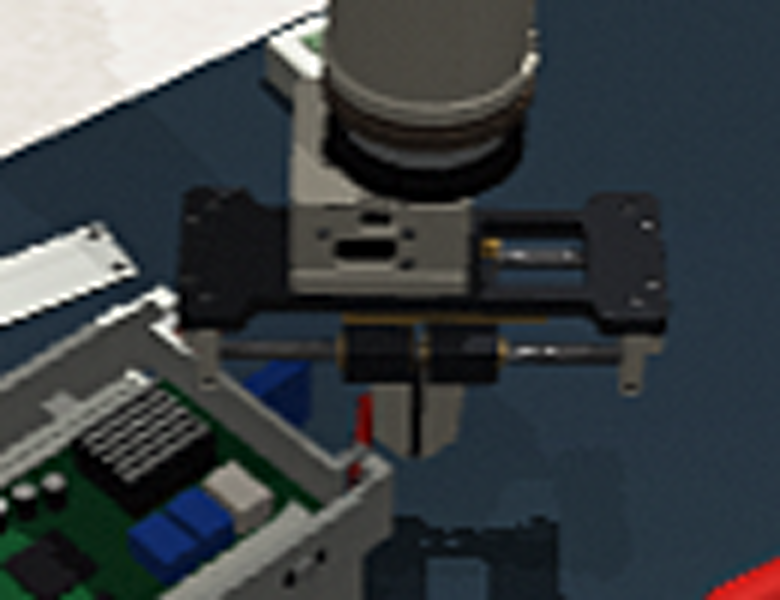

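The far lever follows the finger and bites at 0.9 with 2.7 N. Continuing to close it.

```bash
python3 - <<'E'
from push import *
for th in np.arange(.96,1.67,.07):
    r=go(1,th,-.001,.04); print(round(th,2),np.array(r))
    if r[2]>18: break
print(manip.current_clock(),loc(manip.current_tool_pos()))
E
```

```text
0.96 [5.2166 0.0013 6.0697]
1.03 [4.5356 0.0018 5.151 ]
1.1 [6.2453 0.002  6.4441]
1.17 [5.7933 0.0022 6.5018]
1.24 [6.3718 0.0022 7.1347]
1.31 [4.9952 0.0023 5.3511]
1.38 [5.1637 0.0023 6.1956]
1.45 [5.5053 0.0023 6.164 ]
1.52 [6.0724 0.0022 6.618 ]
1.59 [5.0392 0.0023 6.4085]
1.66 [4.7851 0.0024 5.7686]
33.7833 [-0.1398  0.0268  0.0653]
```

```bash
python3 - <<'E'
from push import *
for g in np.arange(-.002,-.012,-.001):
    r=go(1,1.66,g,.02); print(round(g,4),np.array(r),loc(manip.current_tool_pos())[:2])
    if r[2]>16: break
print(manip.current_clock())
E
```

```text
-0.002 [6.2184 0.0027 6.7816] [-0.1392  0.0268]
-0.003 [6.2237 0.0029 7.3126] [-0.1384  0.0267]
-0.004 [5.8451 0.0031 6.6197] [-0.1376  0.0266]
-0.005 [6.8155 0.0032 7.3679] [-0.1367  0.0266]
-0.006 [6.4257 0.0035 6.8777] [-0.136   0.0265]
-0.007 [7.8072 0.0042 8.1178] [-0.1356  0.0265]
-0.008 [8.8855 0.0051 9.5268] [-0.1355  0.0265]
-0.009 [11.9578  0.006  12.4447] [-0.1354  0.0265]
-0.01 [12.2716  0.0069 12.7122] [-0.1354  0.0264]
-0.011 [13.3853  0.0078 13.6521] [-0.1353  0.0264]
36.2833
```

The far lever is on its stop: the TCP is stalled at x -0.1354 and force rises to 13 N. Now the near lever.

```bash
python3 - <<'E'
from push import *
print(go(1,1.66,.02,.12))
p=loc(manip.current_tool_pos()); manip.servo_line(rk(p[0],p[1],.15),vel=.2)
cv2.imwrite('pics/far.png',viewer.get_image('wrist')[:,:,::-1])
PV=-.1165
p,q,n=pushpose(-1,0.0,.015,PV)
manip.move_pose(rk(p[0],p[1],.15),q)
print(go(-1,0,.015,.15,pv=PV),manip.current_clock(),loc(manip.current_tool_pos()))
print(go(-1,0,.0,.05,pv=PV))
for th in np.arange(.1,1.0,.1):
    r=go(-1,th,0,.05,pv=PV); print(round(th,2),np.array(r))
    if r[2]>12: break
print(manip.current_clock())
im=viewer.get_image('scene')[:,:,::-1];cv2.imwrite('pics/n2.png',cv2.resize(im[120:220,270:400],None,fx=6,fy=6,interpolation=cv2.INTER_CUBIC))
E
```

```text
(np.float64(-0.2729891792183655), np.float64(-0.00041003994698162637), np.float64(1.2971702168696906))
(np.float64(-0.2648861329632263), np.float64(-0.0005202381154778492), np.float64(0.5930332270703984)) 39.1833 [-0.1411 -0.0928  0.0653]
(np.float64(-0.4430166118583533), np.float64(-0.0005621282123389002), np.float64(0.6292412470465759))
0.1 [-0.6617  0.0001  1.4058]
0.2 [-0.2923  0.0002  0.9416]
0.3 [0.1413 0.0001 0.4912]
0.4 [0.3791 0.     0.5508]
0.5 [-0.3889 -0.      1.0054]
0.6 [ 0.1072 -0.      0.2503]
0.7 [ 0.4853 -0.0001  0.9193]
0.8 [-0.8396 -0.      1.0257]
0.9 [ 0.5095 -0.      0.8136]
41.8833
```

View pics/far.png

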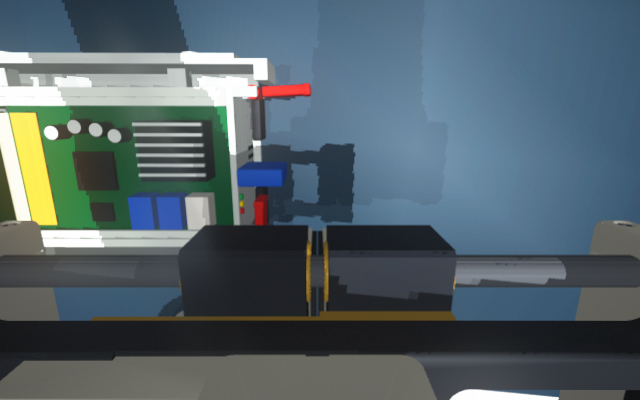

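View pics/n2.png

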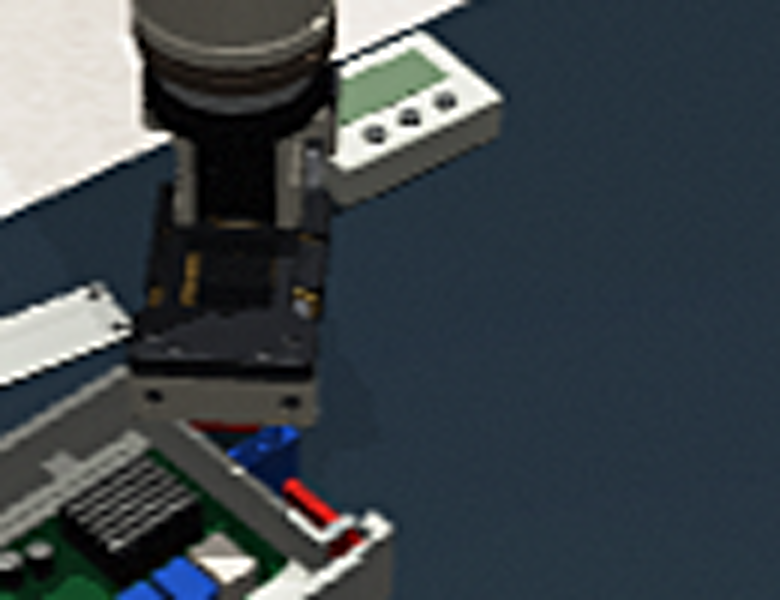

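The far lever is flat along the panel (px (260,212)). The near lever is about halfway in, and I'll continue with it.

```bash
python3 - <<'E'
from push import *
PV=-.1165
ok=True
for th in np.arange(1.0,1.67,.11):
    r=go(-1,th,0,.05,pv=PV); print(round(th,2),np.array(r))
    if r[2]>15: ok=False;break
if ok:
  for g in np.arange(-.001,-.014,-.001):
    r=go(-1,1.66,g,.02,pv=PV); print(round(g,4),np.array(r),loc(manip.current_tool_pos())[:2])
    if r[2]>11: break
print(manip.current_clock())
E
```

```text
1.0 [ 1.4387 -0.      1.8512]
1.11 [-0.3358 -0.      0.3996]
1.22 [ 0.488  -0.0001  0.7095]
1.33 [-0.0642 -0.      0.6914]
1.44 [ 0.4664 -0.      0.6071]
1.55 [-0.041  -0.      0.5064]
1.66 [-0.3163  0.      0.5304]
-0.001 [1.0779 0.0002 1.1097] [-0.1376 -0.0262]
-0.002 [1.4926 0.0002 1.5029] [-0.1367 -0.0262]
-0.003 [3.1665 0.0005 3.6031] [-0.1359 -0.0263]
-0.004 [6.3252 0.0012 7.4567] [-0.1356 -0.0263]
-0.005 [6.9697 0.0021 7.9924] [-0.1356 -0.0264]
-0.006 [ 9.2525  0.003  10.3494] [-0.1355 -0.0264]
-0.007 [10.7456  0.004  12.0965] [-0.1355 -0.0264]
45.4833
```

```bash
python3 - <<'E'
from push import *
PV=-.1165
print(go(-1,1.66,.03,.12,pv=PV))
p=loc(manip.current_tool_pos()); manip.servo_line(rk(p[0],p[1],.15),vel=.2)
manip.move_pose(rk(-.12,0,.24),QI); manip.sleep(.2)
import pickle; c=viewer.get_calibration('wrist'); pickle.dump(c,open('cf.pkl','wb'))
im=viewer.get_image('wrist')[:,:,::-1];cv2.imwrite('pics/fw.png',im)
cv2.imwrite('pics/fwz.png',cv2.resize(im[120:240,220:420],None,fx=4,fy=4,interpolation=cv2.INTER_CUBIC))
im=viewer.get_image('scene')[:,:,::-1];cv2.imwrite('pics/fs.png',cv2.resize(im[150:280,210:370],None,fx=4.6,fy=4.6,interpolation=cv2.INTER_CUBIC))
print(manip.current_clock(),manip.current_force())
E
```

```text
(np.float64(0.6795970889714512), np.float64(-0.0008395057569124517), np.float64(1.025120995066078))
48.175 [-0.2743  0.7045  0.1024]
```

View pics/fwz.png

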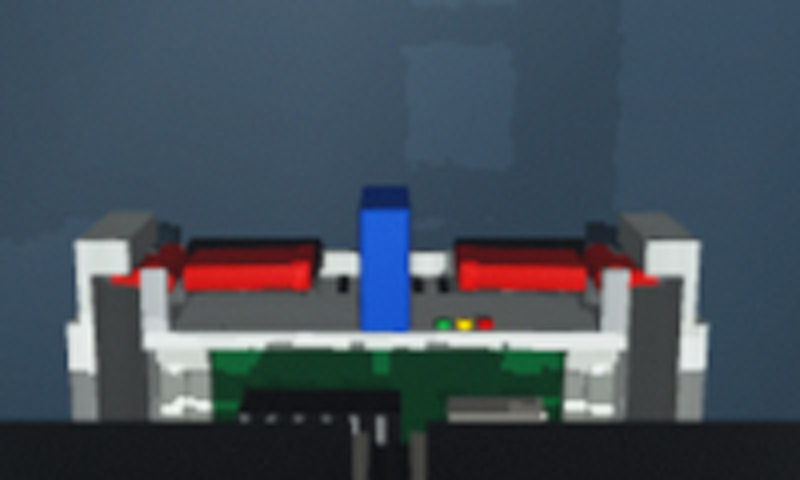

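View pics/fs.png

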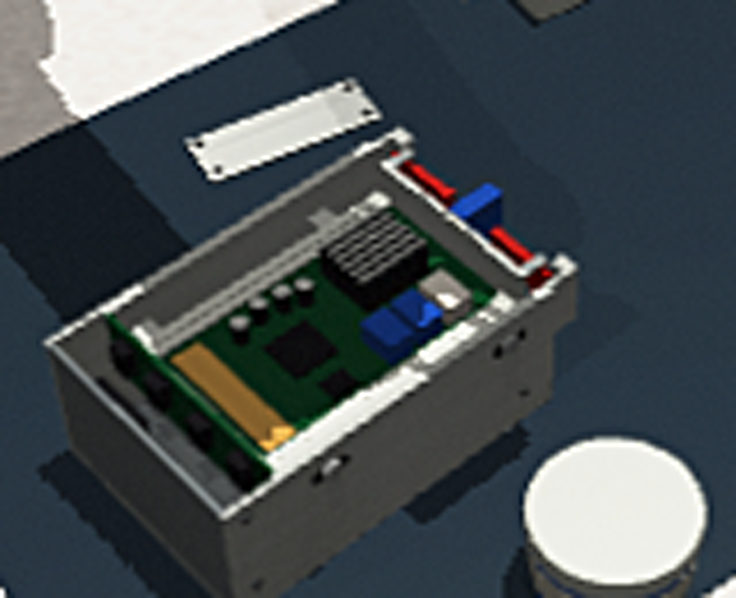

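```bash
python3 - <<'E'
from h import *
import pickle
c=pickle.load(open('cf.pkl','rb'))
f=lambda u,v,z:np.round(loc(cast(c,[(220+u/4,120+v/4)],z)[0]),4)
print('fin front',f(385,208,.091),'handles front-top edges',[f(u,v,.084) for u,v in((186,262),(312,262),(460,262),(584,262))])
from bench import manip
manip.hand_in(); print(manip.current_clock())
E
```

```text
fin front [-0.1344 -0.0005  0.091 ] handles front-top edges [array([-0.1203, -0.0475,  0.084 ]), array([-0.1203, -0.0177,  0.084 ]), array([-0.1203,  0.0172,  0.084 ]), array([-0.1203,  0.0465,  0.084 ])]
the job is handed in; nothing more can be done
the job is handed in; nothing more can be done
```

The control card is in the top slot with both red levers flat along the panel, and the job was handed in at about 48 s of the 72 s allowed. The hand-in reports no verdict, so the results below are from my own checks.

**What I did:**
- **Grip:** I gripped the fin from the top with 3 N and slid the fingers down it, because the open fingers would have struck the levers. I then gripped at 60 N for the carry.
- **Slide:** The card ran along both guides with no more than about 3 N of side force. Contact showed at rack x -0.1274 (tool position), where the tool stalled and force rose to about 5 N. The contact block resists with about 24 N, so it should not have moved by hand.
- **Release:** I slid the fingers up off the fin without opening them, then used them shut to push the levers.
- **Levers:** The far lever bit at about 0.9 rad and drew the card in at 5–7 N. I pressed the far lever to 13.7 N and the near one to 12.1 N to confirm their stops (the limit is 30 N).

**Last checks:**
- **Levers:** Both stalled at the same depth (tool x -0.1355). In the final pictures their front edges lie level, mirrored about the grip.
- **Card position:** The picture puts the grip centre at rack x -0.119, y -0.0005. That is about 9.4 mm further in than before the levers were worked, against an expected 8.5 mm, which is within my picture error of 1–2 mm.
- **Disagreement:** Before the levers, the pictures put the grip at x -0.1288 against -0.1274 by the tool. This probably comes from gripping about 1 mm off the fin's centre.
- **Not checked:** I did not measure the card's final angle or height, or the contact block's travel, directly. I also did not measure whether the other items moved; the cover plate and blue tub looked unmoved in the last picture.

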